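# Fish a brass ring out from between two bench blocks

## Robot

A 7-joint arm with a two-finger parallel gripper is mounted at the origin on the work surface. World frame = base frame: x ahead of the robot, y to its left, z up, the work surface at z = 0. Lengths are in m, angles in rad, forces in N, time in s.
With the tool pointing down it reaches from about 0.425 to 0.95 m from the base axis. Payload 4.7 kg.
Tool frame: the origin (TCP) lies at the very end of the fingers, on their centre line; the grasp point (between the pads) lies r.grip_point_offset behind it (r.grip_point_offset is the distance from the TCP to the grasp point, in m); z points along the fingers, y is the direction in which the jaws open and shut (so a half turn about z gives the same grasp; the last joint's range is limited). The gripper opens to 85 mm and grips with 20 to 120 N. Pads are 22 mm wide; open, the fingers measure 114 mm over their backs; the gripper's body (76 mm by 85 mm) begins 54 mm behind the grasp point. The pads swing forward as they close: fully open they stand 13 mm farther back than shut.
Start: joints at [1.203, 0.469, -0.049, 1.532, 0.024, 1.141, -0.082], TCP at [0.224, -0.637, 0.231] pointing down, gripper open.
Joint ranges: [-2.59, 2.59], [-0.33, 1.99], [-1.39, 1.29], [0.1, 2.45], [-1.04, 4.18], [0.21, 1.99], [-2.66, 2.66]. Speed limits (rad/s): [2.57, 2.57, 3.14, 3.14, 3.14, 3.14, 3.14].

## Interface

Orientations are given as a unit quaternion [w, x, y, z].
In Python, from cell import r gives the robot as it stands. Calls block until the motion is done:
- r.move_ptp(position, orientation): joint-space move of the TCP to a pose.
- r.move_straight(position, vel=0.15, rotation=None): straight line of the TCP; rotation=None keeps the orientation; vel is the mean speed in m/s.
- r.move_joints(angles): joint-space move.
- r.grip(opening, strength=None): opening from 0.0 (shut) to 1.0 (fully open); strength is the grip in N (None keeps the last); returns when the fingers have stopped.
- r.sleep(seconds).
- r.ik(position, orientation): joint angles nearest the present ones, or None.
- r.capture(name): name is "side" or "top"; returns (picture, depth): 384x512x3 uint8, red, green, blue; 384x512 float32, m along the optical axis (not along the pixel's ray), 0 where there is no reading.
- r.calibration(name): a dict with "camera_matrix" (3x3 intrinsics, pixels), "dist" ([k1, k2, p1, p2, k3] as OpenCV has them; the pictures are not rectified), "position" and "attitude" of the camera in the world. Camera axes: x right, y down, z forward; pixel columns grow to the right and rows downward; lengths in m; the calibration is good to about 2 mm. A picture is of the moment at which its call begins. calibration takes no time and is no camera call.
A pose or a line that the arm cannot do raises r.Unreachable and nothing moves.
- r.close_job(): hands the job in, once; it reports no verdict.
Trained networks look in the newest picture that a camera, given by its name, has taken for a name from the list of things; names that differ only in an ending like _2 or _b are one class to them, and where a whole thing is asked for, a point or a joint stands for the part that bears it (a point fixed in the world has none). Each returns a list of dicts, best first, with "p" (0 to 1); they miss things now and then, are a little off and sometimes report something else, mostly with a low value. They report only what shows in the picture. A call takes as long as a camera call.
- r.silhouettes(target, camera): "region" (384x512 bool, what is visible of it).
- r.spot_point(target, camera): "point" ([x, y, z] in m, in world coordinates, good to about 4 mm: a listed point, or the origin of a listed thing).
Readings, each from a call of its own:
- r.get_time_s(): time.
- r.get_joint_positions(): joint angles.
- r.get_dq(): joint speeds.
- r.get_tau(): joint torques, N m.
- r.get_position(): TCP position.
- r.get_tcp_rot(): TCP orientation.
- r.get_wrist_force(): force on the tool from outside, world axes, zero at the start.
- r.get_torque(): the same for the moment, N m.
- r.get_width(): opening from 0.0 (shut) to 1.0 (fully open).
Only numpy, scipy, OpenCV 4.12 (cv2) and the standard library are available. Lean on these libraries where they do the work, as an engineer would, in place of code of your own. Each camera call takes 0.05 s, during which the arm holds its last target. There are 200 camera calls.

## Task

A brass ring has dropped into the narrow gap between the steel block and the wooden block, under the bridge at the back. Take the bent hook from its rack, use it to draw the ring along the gap, over the hump in its floor, and right out of the mouth until the ring lies flat on the green apron, clear of the blocks, then hang the hook back in its rack. Keep the hook's touch light on the blocks, the floor and the ring, do not touch the ring with the gripper and leave the jar, mandrel and punch where they are.

Things in the scene. Friction and masses are not known exactly. Their poses are not given: they have to be found in the camera images.
- gap: Fixed block fixture. Origin at bench level under the gap's middle; x along the gap from its closed back to its open mouth (+x), z up. On a board 8 mm thick (x -85..170, y -84..84 mm), a dark steel block (y 16..76) and a dark wooden block (y -76..-16), both x -75..75, tops at z 70 mm, leave a gap 32 mm wide, open above and at the mouth; a wooden wall shuts it at x -75. All rigid.
- gap_floor (a point): Point on the flat gap floor, at x -50, y 0, z 8 mm in gap (same axes). The floor is flat from x -75 to about -28 mm. Above it a wooden bridge crosses the gap from x -88 to -48 mm, underside at z 70, top at z 84 mm.
- gap_mouth (a point): Point on the floor in the middle of the mouth, x 75, y 0, z 8 mm in gap (same axes). Beyond it the green apron, level with the board's top (z 8 mm), covers x 77..167, y -75..75 mm.
- ring: Dropped brass ring, lying flat: outer diameter 28, hole diameter 16, height 6 mm, about 22 g. Origin: centre of its underside; z is its axis. It starts on the flat floor of the gap, its centre at x -56..-46 mm in gap, partly under the bridge.
- hook: Bent hook, 140 g: rigid 6 mm round steel rod, red handle. Origin on the shank's axis at the tip's height, z up. From the tip (x -36, z 0 mm) the rod rises 27 mm, bends and runs level (axis z 27) to x 0, bends up as the shank to z 98. There a brass collar 34 x 34, z 98..104; above it a square handle 20 x 20 mm, z 104..160, faces along x and y. The rod lies in its xz plane.
- hook_tip (a point): The lower end of the hook's rod (radius 3 mm, rounded), the lowest point of the hook; same axes as hook.
- hook_grip (a point): Middle of the red handle, 132 mm above the tip; same axes as hook.
- hook_collar (a point): Middle of the underside of the hook's collar, on the shank's axis, 98 mm above the tip; same axes as hook.
- rack: Fixed wooden rack, origin at bench level under its middle, base 100 x 75 x 10 mm. Two boards along x (x -47..37, each 12 mm thick), tops at z 110 mm, leave a slot y -8..8 mm, open above and at both ends. The hook hangs with its rod in the slot, collar resting on the boards, tip to the rack's -x; it lifts straight up and out, and goes straight back down.
- rack_seat (a point): Middle of the slot at the height of the board tops (z = 110 mm over the bench): where the middle of the collar's underside rests; same axes as rack.
- jar: Small amber jar, 34 mm diameter, 50 mm tall, standing on the bench beside the apron. Origin: centre of its underside. Leave alone.
- mandrel: Steel ring mandrel 140 mm long, about 23 mm high, lying on black rests on the bench beyond the rack. Origin: underside of its middle. Leave alone.
- punch: Small steel doming punch, 22 mm diameter, 28 mm tall, standing on top of the wooden block. Origin: centre of its underside. Leave alone.
- gap_hump (a point): Point at x 23, y 0 and the flat floor's height (z 8 mm) in gap (same axes). About here a rigid pale wooden hump, 30 mm wide, crosses the floor: up at 24 deg to a ridge, then down at 24 deg. The ridge lies within 11 mm of this point along x and stands 6 to 18 mm above the flat floor; both differ each time and are not measured: feel for the slopes with the hook. Each slope is 13 to 40 mm long.

How it is judged:
By the outcome, as a careful person would: the job done as asked, in the order asked, and still so for the second after the job is handed in, with the robot touching nothing.
It also fails if it takes over 72 s, if anything falls off the work surface, if the arm or the gripper's body presses on something with over 40 N, if the wrist force passes 120 N, or if a joint passes its speed limit or range.

## Working session

There is one attempt and no reset: what is moved stays moved. The work goes in short steps, each a Python script; the robot and the scene stay as the last script left them, time stands still between calls to the robot, and variables do not carry over. Pictures are saved under pics/ and viewed, about 8 in all and at most 12, crops included, and the job is handed in when it is done.

```bash
mkdir -p pics; ls; cat > h.py <<'E'
import numpy as np, cv2
from cell import r
from scipy.spatial.transform import Rotation as R
def save(name,fn):
    p,d=r.capture(name); cv2.imwrite('pics/'+fn,p[:,:,::-1]); return p,d
def cloud(name,d):
    c=r.calibration(name); K=np.array(c['camera_matrix']);D=np.array(c['dist'])
    h,w=d.shape; uv=np.stack(np.meshgrid(np.arange(w),np.arange(h)),-1).reshape(-1,1,2).astype(float)
    n=cv2.undistortPoints(uv,K,D).reshape(h,w,2)
    P=np.dstack([n,np.ones((h,w))])*d[...,None]
    a=np.array(c['attitude']); Rm=a if a.shape==(3,3) else R.from_quat(a[[1,2,3,0]]).as_matrix()
    return P@Rm.T+np.array(c['position'])
E
python3 - <<'E'
from h import *
for n in ['side','top']:
    print(n,r.calibration(n))
    p,d=save(n,n+'0.png'); np.save(n+'0.npy',d)
    for t in ['gap','gap_floor','gap_mouth','gap_hump','ring','hook','hook_tip','hook_grip','hook_collar','rack','rack_seat','jar','mandrel','punch']:
        print(t,[(round(x['p'],2),np.round(x['point'],3).tolist()) for x in r.spot_point(t,n)[:2]])
print(r.get_time_s(),r.grip_point_offset,r.get_tcp_rot())
E
python3 -c "
import cv2,numpy as np
a=[cv2.imread('pics/%s0.png'%n) for n in('side','top')]
cv2.imwrite('pics/both0.png',cv2.resize(np.vstack(a),None,fx=.78,fy=.78))"
```

```text
pics
side {'camera_matrix': array([[446.21570781,   0.        , 257.71078348],
       [  0.        , 446.21570781, 190.81150564],
       [  0.        ,   0.        ,   1.        ]]), 'dist': array([-0.12602726,  0.        ,  0.        ,  0.        ,  0.        ]), 'position': array([ 0.49156022, -0.612325  ,  0.66990952]), 'attitude': array([-0.38051834,  0.92399583, -0.03058913,  0.02240116])}
gap [(0.95, [0.477, -0.196, -0.002])]
gap_floor [(0.65, [0.425, -0.207, 0.007])]
gap_mouth [(0.69, [0.554, -0.181, 0.009])]
gap_hump [(0.97, [0.507, -0.191, 0.008])]
ring [(0.16, [0.526, -0.249, 0.071])]
hook []
hook_tip [(0.45, [0.553, -0.179, 0.01])]
hook_grip [(0.83, [0.498, 0.163, 0.142])]
hook_collar [(0.86, [0.5, 0.166, 0.112]), (0.34, [0.503, 0.163, 0.143])]
rack [(0.56, [0.504, 0.167, -0.001]), (0.5, [0.429, -0.206, 0.006])]
rack_seat [(0.61, [0.507, 0.162, 0.109])]
jar [(0.69, [0.59, -0.293, 0.003])]
mandrel [(0.59, [0.654, 0.124, -0.004])]
punch [(0.44, [0.525, -0.248, 0.069])]
top {'camera_matrix': array([[368.07026047,   0.        , 251.31392566],
       [  0.        , 368.07026047
[... 277 characters left out ...]
9575])}
gap [(0.84, [0.476, -0.198, -0.007])]
gap_floor [(0.76, [0.427, -0.205, 0.009])]
gap_mouth [(0.73, [0.553, -0.182, 0.008])]
gap_hump [(0.75, [0.501, -0.194, 0.005])]
ring [(0.51, [0.432, -0.205, 0.012])]
hook [(0.87, [0.506, 0.166, 0.012])]
hook_tip [(0.6, [0.518, -0.249, 0.069]), (0.37, [0.505, 0.164, 0.112])]
hook_grip [(0.6, [0.5, 0.163, 0.141]), (0.37, [0.481, -0.199, -0.003])]
hook_collar [(0.52, [0.504, 0.162, 0.105])]
rack [(0.62, [0.503, 0.168, -0.002])]
rack_seat [(0.6, [0.504, 0.164, 0.111])]
jar [(0.5, [0.59, -0.293, 0.002])]
mandrel [(0.65, [0.657, 0.122, -0.0])]
punch [(0.44, [0.521, -0.25, 0.072])]
1.5 0.0187 [4.06248090e-05 9.85687175e-01 1.68584670e-01 2.30383460e-05]
```

View pics/both0.png

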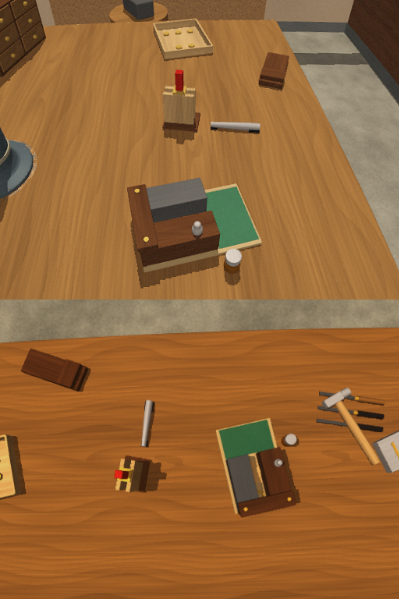

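The side view (top half) shows the gap fixture with its punch, and the red-handled hook in the rack behind it. The top view (lower half) shows the same, with the hump pale in the gap. Next I'll fit the poses from depth.

```bash
cat > fit.py <<'E'
from h import *
from scipy.optimize import differential_evolution
def Hgap(x,y):
    h=np.full(x.shape,0.); s=lambda a,b,c,d:(x>a)&(x<b)&(y>c)&(y<d)
    h[s(-85,170,-84,84)]=8
    h[s(-75,75,16,76)|s(-75,75,-76,-16)]=70
    h[s(-88,-48,-76,76)]=84
    return h
def Hrack(x,y):
    h=np.full(x.shape,0.); s=lambda a,b,c,d:(x>a)&(x<b)&(y>c)&(y<d)
    h[s(-50,50,-37.5,37.5)]=10
    h[s(-47,37,-20,-8)|s(-47,37,8,20)]=110
    h[s(-17,17,-17,17)]=116
    h[s(-10,10,-10,10)]=172
    return h
def fit(P,H,c,rad,yb):
    P=P[(np.hypot(P[:,0]-c[0],P[:,1]-c[1])<rad)]*1000
    def f(q):
        ct,st=np.cos(q[2]),np.sin(q[2]); dx,dy=P[:,0]-q[0],P[:,1]-q[1]
        e=np.abs(P[:,2]-q[3]-H(ct*dx+st*dy,-st*dx+ct*dy))
        return np.minimum(e,15).mean()
    b=[(c[0]*1e3-15,c[0]*1e3+15),(c[1]*1e3-15,c[1]*1e3+15),yb,(-5,5)]
    o=differential_evolution(f,b,seed=1,popsize=12,maxiter=120); return o.x,o.fun
if __name__=='__main__':
    for n in ['top','side']:
        C=cloud(n,np.load(n+'0.npy')); d=np.load(n+'0.npy')
        # keep locally horizontal points
        gx=np.cross(np.gradient(C,axis=1),np.gradient(C,axis=0)); nz=np.abs(gx[...,2])/(np.linalg.norm(gx,axis=2)+1e-12)
        P=C[(d>0)&(nz>.85)]
        g,e=fit(P,Hgap,(.476,-.196),.2,(0,.4)); print(n,'gap',g.round(3),e)
        for yb in [(-.8,.8),(2.3,3.9)]:
            k,e=fit(P,Hrack,(.504,.165),.09,yb); print(n,'rack',k.round(3),e)
        A=C[d>0]; A=A[(np.hypot(A[:,0]-.504,A[:,1]-.165)<.06)&(A[:,2]>.165)&(A[:,2]<.18)]*1000
        print('handle top',len(A),A.mean(0).round(1),cv2.minAreaRect(A[:,:2].astype(np.float32)))
        ct,st=np.cos(g[2]),np.sin(g[2]); Q=C[d>0]*1e3-np.r_[g[:2],g[3]]; x=ct*Q[:,0]+st*Q[:,1]; y=-st*Q[:,0]+ct*Q[:,1]
        m=(abs(y)<9)&(abs(x)<90)
        for a in range(-60,80,5):
            mm=m&(abs(x-a)<2.5)
            if mm.sum(): print(a,mm.sum(),(np.median(Q[mm,2])-8).round(1),end='; ')
        print()
E
python3 fit.py
python3 - <<'E'
import cv2,numpy as np
a=cv2.imread('pics/top0.png')
u=cv2.resize(a[150:290,260:400],(560,560),interpolation=3)
v=cv2.resize(a[170:270,120:220],(240,240),interpolation=3)
o=np.zeros((560,800,3),np.uint8);o[:,:560]=u;o[:240,560:]=v
b=cv2.imread('pics/side0.png'); w=cv2.resize(b[70:180,190:290],(240,264),interpolation=3); o[270:534,560:]=w
cv2.imwrite('pics/crop1.png',o)
E
```

```text
top gap [ 4.78525e+02 -1.98799e+02  1.92000e-01  5.39000e-01] 1.3377582060963407
top rack [ 5.01449e+02  1.64102e+02 -1.99000e-01  3.73000e-01] 1.1943529031383073
top rack [5.00040e+02 1.63406e+02 2.97900e+00 3.73000e-01] 1.289239794403679
handle top 120 [499.5 163.5 171.7] ((499.48870849609375, 164.28106689453125), (20.0794620513916, 20.107463836669922), 77.39583587646484)
-60 20 75.7; -55 24 75.8; -50 32 74.8; -45 25 4.4; -40 13 3.3; -35 16 4.1; -30 14 -0.8; -25 15 0.1; -20 13 -0.2; -15 14 0.1; -10 13 0.6; -5 13 2.8; 0 14 4.7; 5 15 6.8; 10 16 9.2; 15 16 11.9; 20 17 13.7; 25 17 13.2; 30 16 10.5; 35 15 8.6; 40 15 5.7; 45 14 3.8; 50 16 1.4; 55 14 -0.4; 60 15 0.5; 65 13 -0.1; 70 15 0.6; 75 14 0.2; 
side gap [ 4.78540e+02 -1.96837e+02  1.99000e-01  1.51700e+00] 1.091975519692642
side rack [ 5.01409e+02  1.64062e+02 -1.71000e-01  2.02500e+00] 1.477409330276385
side rack [501.195 164.62    2.964   2.042] 1.6812092773765412
handle top 87 [499.2 161.1 171.7] ((499.07818603515625, 163.3275909423828), (22.499958038330078, 19.611644744873047), 78.41204071044922)
-60 34 75.4; -55 32 75.3; -50 27 75.6;
```

View pics/crop1.png

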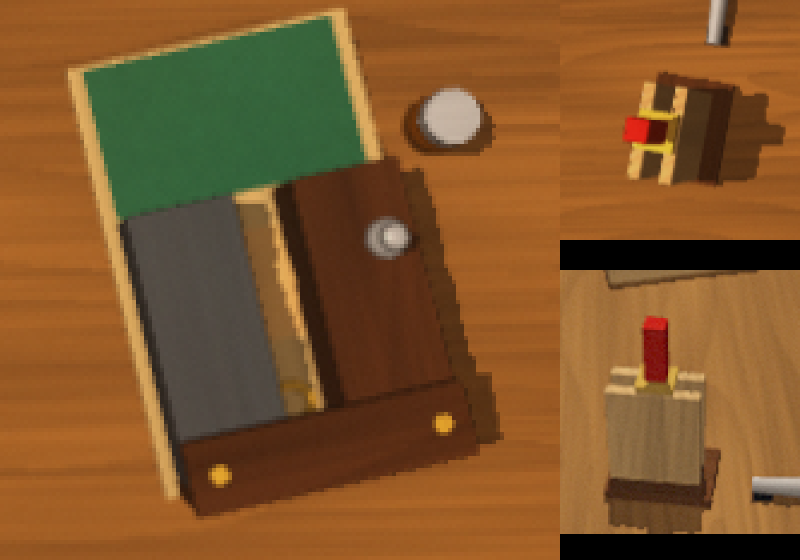

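The crop shows the pale hump in the gap near (265,280), the ring's front edge at about (300,390) just ahead of the bridge, and the hook handle in the rack. Depth gives a hump ridge at x≈21.6 mm and 14.5 mm high, and a ring centre at x≈-47 mm. Now I'll grasp the hook and lift it.

```bash
cat >> h.py <<'E'
def q(yaw): return np.array([0,np.cos(yaw/2),np.sin(yaw/2),0])
E
python3 - <<'E'
from h import *
Y=-0.2; c=np.array([.4998,.164])
for p in ([*c,.25],[*c,.126]):
    print(r.ik(p,q(Y)).__repr__())
for x in (-5,160): 
    g=np.array([.4785,-.1978])+np.array([np.cos(.195),np.sin(.195)])*x/1e3
    print(r.ik([*g,.13],q(.195)).__repr__(), r.ik([*g,.26],q(.195)).__repr__())
r.move_ptp([*c,.225],q(Y)); 
r.move_straight([*c,.126],vel=.12)
F0=r.get_wrist_force(); print('F',F0, r.get_position())
r.grip(0.0,60); print('w',r.get_width(),r.get_wrist_force())
r.move_straight([*c,.250],vel=.12)
r.sleep(.3)
print([np.round(r.get_wrist_force(),3) for _ in range(4)],r.get_position(),r.get_tcp_rot())
for n in ('side','top'):
    p,d=save(n,n+'1.png'); np.save(n+'1.npy',d)
    for t in ('hook','hook_tip','hook_grip','hook_collar'):
        print(n,t,[(round(x['p'],2),np.round(x['point'],4).tolist()) for x in r.spot_point(t,n)[:2]])
print(r.get_time_s())
a=cv2.imread('pics/side1.png');cv2.imwrite('pics/side1c.png',cv2.resize(a[0:200,130:380],(750,600)))
E
```

```text
array([ 0.3248892 ,  0.32771002, -0.89053494,  1.82482669,  0.2814352 ,
        1.12198581, -2.4343516 ])
array([ 0.14152245,  0.43713676, -0.6807978 ,  1.96338522,  0.35848215,
        0.86248825, -2.5014175 ])
array([ 0.54260231,  0.343664  , -0.27712722,  2.00478667,  0.12769774,
        0.80938196, -1.18322316]) array([ 0.5768475 ,  0.1962274 , -0.30222834,  1.86122869,  0.06537449,
        1.09369151, -1.12576906])
array([ 0.38798127,  0.55094426, -0.27805723,  1.66587156,  0.17763441,
        0.94961458, -1.33050283]) array([ 0.40755188,  0.43689832, -0.30520711,  1.53207315,  0.13718413,
        1.1937279 , -1.29709309])
F [0.27847489 0.6162308  0.69145299] [0.50032426 0.16440016 0.12665824]
w 0.22808301390819347 [0.54348165 0.03287309 2.30304649]
[array([ 0.125, -0.246, -1.643]), array([ 0.125, -0.246, -1.643]), array([ 0.125, -0.246, -1.643]), array([ 0.125, -0.246, -1.643])] [0.49965722 0.16397406 0.24963486] [ 3.92683733e-05  9.95011414e-01 -9.97604630e-02 -3.67891227e-04]
side hook [(0.67, [0.4997, 0.1642, 0.1334])]
side hook_tip [(0.8, [0.4614, 0.1709, 0.132])]
side hook_grip [(0.43, [0.4287, -0.2054, 0.0072])]
side hook_collar [(0.92, [0.502, 0.1631, 0.2366])]
top hook [(0.51, [0.5022, 0.1635, 0.1352])]
top hook_tip [(0.4, [0.4698, 0.1726, 0.1331])]
top hook_grip [(0.64, [0.5001, 0.1635, 0.2645])]
top hook_collar [(0.52, [0.4973, 0.1644, 0.229])]
8.0417
```

View pics/side1c.png

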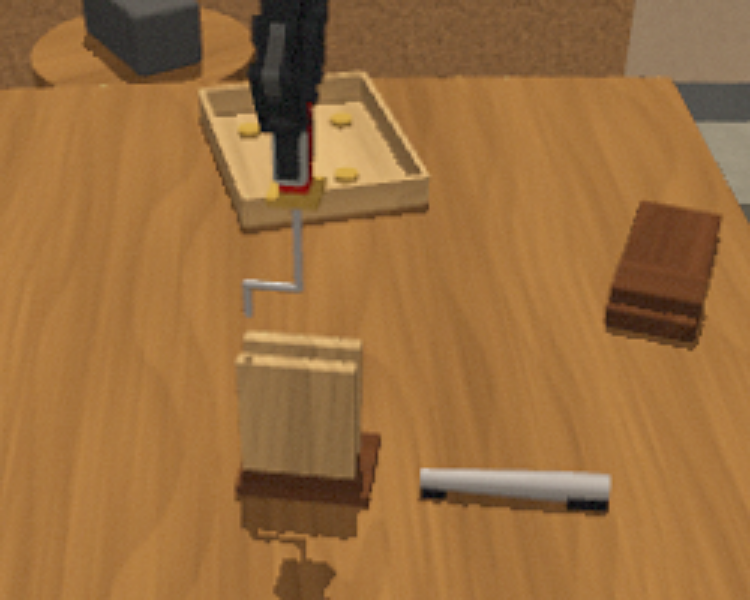

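The hook hangs true in the grip, with its tip toward -x at about (248,312) in the crop, as expected. Next I'll move to the gap and feel the floor and both slopes.

```bash
cat >> h.py <<'E'
G=np.array([.4785,-.1978]); GY=.195; DX,DY,TZ=0.,0.,.114   # tip z = TCP z - TZ
def tcp(x,y,z):   # hook tip in gap frame, mm, z over the flat floor
    c,s=np.cos(GY),np.sin(GY); X=(x+36-DX)/1e3; Y=(y-DY)/1e3
    return [G[0]+c*X-s*Y, G[1]+s*X+c*Y, .008+z/1e3+TZ]
def tip(x,y,z,vel=.1): r.move_straight(tcp(x,y,z),vel=vel)
def gapxyz():
    p=np.array(r.get_position()); d=p[:2]-G; c,s=np.cos(GY),np.sin(GY)
    return np.round([(c*d[0]+s*d[1])*1e3-36+DX,(-s*d[0]+c*d[1])*1e3+DY,(p[2]-.008-TZ)*1e3],2)
def force():
    f=np.array(r.get_wrist_force()); c,s=np.cos(GY),np.sin(GY)
    return np.array([c*f[0]+s*f[1],-s*f[0]+c*f[1],f[2]])
def probe(x,y,z0,zmin,step=.7,th=1.0):
    tip(x,y,z0,.1); r.sleep(.2); f0=force(); z=z0; log=[]
    while z>zmin:
        z-=step; tip(x,y,z,.012); f=force()-f0; log.append((round(z,1),round(f[2],2)))
        if f[2]>th: break
    g=gapxyz(); tip(x,y,z+4,.05); return g,log
E
python3 - <<'E'
from h import *
t0=r.get_time_s()
p=r.get_position(); r.move_straight([.4997,.164,.268],vel=.15)
r.move_ptp([*tcp(8,0,0)[:2],.262],q(GY)); print('t',r.get_time_s()-t0)
tip(8,0,60,.15); r.sleep(.2); print(gapxyz(),force())
tip(8,0,22,.08); print(gapxyz(),force(),r.get_time_s()-t0)
print(probe(8,0,14,-1)); print(r.get_time_s()-t0)
p,d=save('top','top2.png'); np.save('top2.npy',d)
cv2.imwrite('pics/top2c.png',cv2.resize(p[150:290,260:400,::-1],(560,560),interpolation=3))
E
```

```text
t 1.5999999999999996
[ 8.72 -0.22 61.12] [-0.53569563  0.72647718 -2.153323  ]
[ 8.1   0.14 21.72] [ 0.56322004  0.28484215 -1.53381708] 3.1083
(array([ 7.97,  0.  , 11.15]), [(13.3, np.float64(-0.74)), (12.6, np.float64(-0.43)), (11.9, np.float64(0.04)), (11.2, np.float64(1.23))])
4.808299999999999
```

View pics/top2c.png

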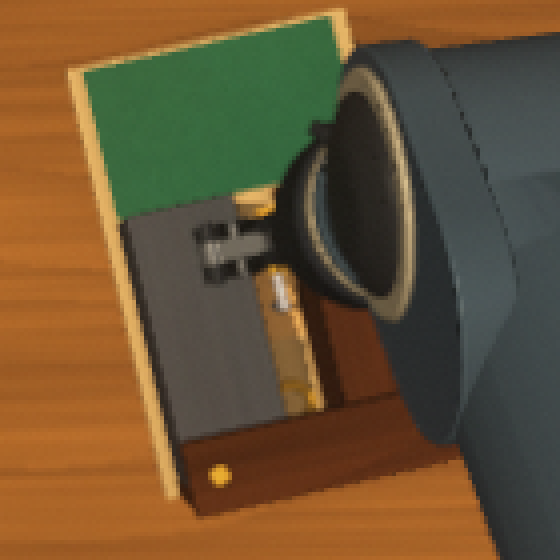

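The hook's foot sits in the middle of the gap, pale at about (280,292), and the gripper clears the blocks. Next, the flat floor and the far slope.

```bash
python3 - <<'E'
import re
s=open('h.py').read()
s=s.replace("f=force()-f0; log","f=mf()-f0; log").replace("f0=force(); z=z0","f0=mf(8); z=z0")
s=s.replace("def probe","def mf(n=3):\n    o=[]\n    for _ in range(n): o.append(force()); r.sleep(.02)\n    return np.mean(o,0)\ndef probe")
open('h.py','w').write(s)
E
python3 - <<'E'
from h import *
t0=r.get_time_s()
tip(-22,0,15,.1)
print(probe(-22,0,6,-3,step=.6,th=.9)); print(r.get_time_s()-t0)
tip(-22,0,22,.15); tip(37,0,22,.15)
print(probe(37,0,14,2,step=.6,th=.9)); print(r.get_time_s())
tip(37,0,25,.1)
E
```

```text
(array([-21.73,  -0.07,  -0.26]), [(5.4, np.float64(0.58)), (4.8, np.float64(-0.16)), (4.2, np.float64(-0.26)), (3.6, np.float64(-0.02)), (3.0, np.float64(-0.48)), (2.4, np.float64(-0.27)), (1.8, np.float64(0.1)), (1.2, np.float64(0.22)), (0.6, np.float64(0.43)), (0.0, np.float64(0.38)), (-0.6, np.float64(3.59))])
4.5832999999999995
(array([37.23, -0.04,  7.72]), [(13.4, np.float64(0.08)), (12.8, np.float64(-0.08)), (12.2, np.float64(0.2)), (11.6, np.float64(-0.14)), (11.0, np.float64(0.31)), (10.4, np.float64(-0.03)), (9.8, np.float64(0.75)), (9.2, np.float64(-0.05)), (8.6, np.float64(0.22)), (8.0, np.float64(0.32)), (7.4, np.float64(3.66))])
22.4333
```

```bash
python3 - <<'E'
from h import *
tip(8,0,25,.15)
print(probe(8,0,13,4,step=.6,th=.9)); print(r.get_time_s())
tip(8,0,25,.1)
E
```

```text
(array([ 8.17, -0.03,  8.45]), [(12.4, np.float64(0.25)), (11.8, np.float64(0.17)), (11.2, np.float64(-0.08)), (10.6, np.float64(-0.06)), (10.0, np.float64(0.73)), (9.4, np.float64(-0.02)), (8.8, np.float64(-0.21)), (8.2, np.float64(2.3))])
26.3083
```

```bash
python3 - <<'E'
from h import *
C=cloud('top',np.load('top0.npy'))*1e3
c,s=np.cos(GY),np.sin(GY)
Q=C-np.array([478.5,-198.8,.5]); x=c*Q[...,0]+s*Q[...,1]; y=-s*Q[...,0]+c*Q[...,1]; z=Q[...,2]-8
m=(x>-50)&(x<-26)&(abs(y)<16)&(z<20)
for a in np.argwhere(m)[:, :]:
    i=tuple(a); print(a[0],a[1],x[i].round(1),y[i].round(1),z[i].round(1),end=' | ')
E
```

```text
240 337 -26.6 -13.7 -0.4 | 240 338 -27.1 -15.9 -0.3 | 241 332 -26.3 -2.1 -1.2 | 241 333 -26.6 -3.6 2.7 | 241 334 -27.4 -6.6 -1.5 | 241 335 -27.8 -8.6 -0.1 | 241 336 -28.4 -11.1 -1.2 | 241 337 -28.8 -13.1 0.1 | 241 338 -29.3 -15.1 1.0 | 241 339 -28.5 -14.2 16.8 | 242 329 -26.7 5.9 2.9 | 242 330 -27.3 3.5 1.8 | 242 331 -28.0 0.9 -0.3 | 242 332 -28.2 -0.7 3.3 | 242 333 -29.0 -3.6 -0.0 | 242 334 -29.6 -6.1 -1.3 | 242 335 -30.2 -8.4 -1.8 | 242 336 -30.4 -10.1 1.1 | 242 337 -31.0 -12.4 0.5 | 242 338 -31.3 -14.2 3.1 | 242 339 -31.0 -14.3 13.9 | 243 329 -29.4 5.5 -2.4 | 243 330 -29.7 3.7 0.2 | 243 331 -30.1 1.6 0.6 | 243 332 -30.8 -1.0 -1.3 | 243 333 -31.5 -3.6 -3.3 | 243 334 -31.9 -5.7 -2.2 | 243 335 -32.2 -7.4 0.7 | 243 336 -32.7 -9.7 0.1 | 243 337 -33.2 -11.8 0.9 | 243 338 -33.9 -14.6 -1.8 | 243 339 -33.2 -14.0 12.7 | 244 330 -32.2 3.7 -3.2 | 244 331 -32.7 1.5 -3.2 | 244 332 -33.0 -0.4 -1.2 | 244 333 -33.4 -2.4 0.4 | 244 334 -33.9 -4.6 0.4 | 244 335 -34.5 -7.0 -0.1 | 244 336 -35.0 -9.2 -0.1 | 244 337 -35.9 -12.4 -4.8 | 244 338 -36.1 -13.9 -1.1 | 244 339 -35.8 -14.4 8.0 | 244 340 -35.4 -14
[... 1003 characters left out ...]
13.9 -0.7 | 248 340 -45.0 -14.2 9.3 | 248 341 -44.5 -14.3 19.5 | 249 331 -43.6 4.5 -1.3 | 249 332 -44.0 2.5 -0.2 | 249 333 -44.4 0.4 1.0 | 249 334 -45.1 -2.1 -0.7 | 249 335 -45.6 -4.4 -0.7 | 249 336 -45.4 -5.2 7.0 | 249 337 -45.8 -7.3 7.4 | 249 338 -46.5 -9.8 6.2 | 249 339 -47.5 -13.1 0.7 | 249 340 -47.5 -14.3 5.7 | 249 341 -46.9 -14.2 17.3 | 250 331 -45.7 5.2 -0.2 | 250 332 -46.2 3.0 0.1 | 250 333 -46.8 0.8 -0.2 | 250 334 -47.4 -1.7 -1.3 | 250 335 -47.8 -3.8 -0.8 | 250 336 -47.7 -4.8 6.2 | 250 337 -48.1 -6.9 6.7 | 250 338 -48.9 -9.6 4.2 | 250 339 -49.9 -12.7 -0.5 | 250 341 -49.5 -14.6 12.7 | 251 332 -48.5 3.4 -0.8 | 251 334 -49.5 -0.9 -0.1 | 251 335 -50.0 -3.1 0.1 | 251 336 -49.9 -4.3 5.8 |
```

```bash
python3 - <<'E'
from h import *
tip(-30,1.5,22,.15); tip(-38,1.5,12,.1); tip(-48,1.5,10,.08); r.sleep(.15)
f0=mf(8); z=10; log=[]
while z>1.3:
    z=max(z-.9,1.2); tip(-48,1.5,z,.02); f=mf(3)-f0; log.append((round(z,1),f.round(1).tolist()))
    if f[2]>1.1: break
print(log,gapxyz())
r.sleep(.1); print((mf(4)-f0).round(2),r.get_time_s())
E
```

```text
[(9.1, [-0.1, -0.2, -0.3]), (8.2, [0.8, 0.3, 0.1]), (7.3, [-0.3, -0.3, 0.3]), (6.4, [-0.3, 0.4, -0.4]), (5.5, [0.0, 0.2, 0.3]), (4.6, [0.2, 0.1, -0.0]), (3.7, [0.3, -0.4, -0.3]), (2.8, [-0.0, 0.3, 0.3]), (1.9, [-0.1, -0.5, -0.2]), (1.2, [0.1, 0.2, -0.1])] [-48.02   1.5    1.17]
[ 0.04 -0.31  0.21] 30.9917
```

The tip went into the hole without contact. Now the pull, in short segments that follow the felt profile with a force watch.

```bash
cat > pull.py <<'E'
from h import *
XP=[-60,-11.5,21.8,54.3,140]; ZP=[1.2,1.4,16.0,1.6,1.4]
def pull(x0,x1,f0,n=9,y=1.0,lim=3.0):
    log=[]; k=sorted({*np.linspace(x0,x1,n)[1:].round(1),*[a for a in XP if x0<a<x1]})
    for x in k:
        tip(x,y,np.interp(x,XP,ZP),.035); f=mf(2)-f0; log.append((float(x),*f.round(1).tolist()))
        if np.abs(f).max()>lim: print('STOP'); break
    print(log,gapxyz(),r.get_time_s())
E
python3 - <<'E'
from pull import *
f0=mf(6); print(f0); np.save('f0.npy',f0)
pull(-48,18,f0,10)
p,d=save('top','top3.png'); np.save('top3.npy',d)
print([(x['p'],np.round(x['point'],4)) for x in r.spot_point('ring','top')])
cv2.imwrite('pics/top3c.png',cv2.resize(p[150:290,260:400,::-1],(560,560),interpolation=3))
E
```

```text
[-0.25263869  0.30452689 -1.12788974]
STOP
[(-40.7, 0.0, -0.2, -0.8), (-33.3, 0.3, -0.1, -0.2), (-26.0, 0.3, 0.0, -0.4), (-18.7, 0.1, -0.5, -0.8), (-11.5, -3.2, -0.6, 1.9)] [-12.41   0.86   1.13] 33.05
[(0.56, array([ 0.4564, -0.1988,  0.0119]))]
```

View pics/top3c.png

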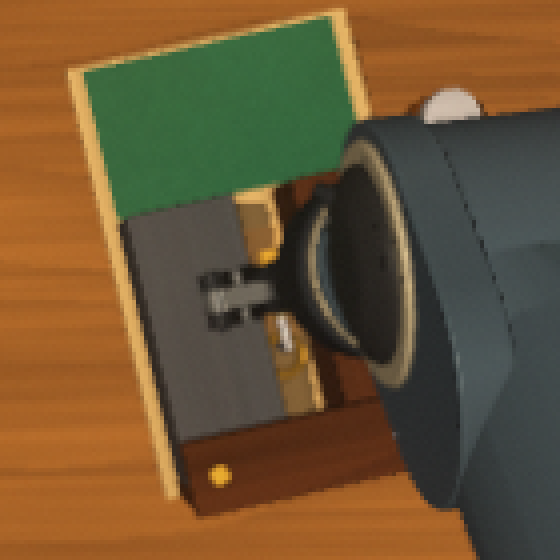

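The ring is on the hook at about (290,348). It snagged where its front edge met the slope: 3 N back and 2 N up looks like friction between the ring and a tip moving level. I'll ease back, then move the tip along the ring's own predicted rise and tilt so that friction lifts it.

```bash
cat > pull.py <<'E'
from h import *
from scipy.optimize import linprog
XR,HR,T=21.8,14.45,np.tan(np.radians(24))
surf=lambda x: np.maximum(0,HR-T*np.abs(x-XR))
def ringz(xt):                       # ring underside at the tip's x, tip 5 mm ahead of ring centre
    c=xt-5; u=np.linspace(-13,13,79)  # line a+b*u >= profile, lowest at the centre
    s=linprog([1,0],A_ub=-np.c_[np.ones_like(u),u],b_ub=-surf(c+u),bounds=[(None,None)]*2).x
    return s[0]+5*s[1]
def path(x):
    z=max(ringz(x)+1.3,surf(x)+(1.2 if surf(x)==0 else 1.5))
    return min(z,max(HR+1.5,surf(x)+1.5))
def pull(x0,x1,f0,step=4,y=1.0,lim=2.5,vel=.03):
    log=[]; x=x0
    while x<x1-.01:
        x=min(x+step,x1); tip(x,y,path(x),vel); f=mf(2)-f0; log.append((round(x,1),round(path(x),1),*f[[0,2]].round(1).tolist()))
        if np.abs(f).max()>lim:
            r.sleep(.1); f=mf(4)-f0; log.append(f.round(1).tolist())
            if np.abs(f).max()>lim-.7: print('STOP'); break
    print(log,gapxyz(),r.get_time_s())
E
python3 - <<'E'
from pull import *
print([(x,round(path(x),1),round(ringz(x),1)) for x in range(-24,72,4)])
print('now',mf(3)-np.load('f0.npy'))
tip(-14,1.0,path(-14),.03)
f0=np.load('f0.npy'); print(mf(4)-f0)
pull(-14,2,f0,step=3)
p,d=save('top','top4.png'); np.save('top4.npy',d)
print([(x['p'],np.round(x['point'],4)) for x in r.spot_point('ring','top')])
cv2.imwrite('pics/top4c.png',cv2.resize(p[150:290,260:400,::-1],(560,560),interpolation=3))
E
```

```text
[(-24, np.float64(1.3), np.float64(0.0)), (-20, np.float64(1.3), np.float64(0.0)), (-16, np.float64(2.1), np.float64(0.8)), (-12, np.float64(3.4), np.float64(2.1)), (-8, np.float64(4.6), np.float64(3.3)), (-4, np.float64(5.8), np.float64(4.5)), (0, np.float64(7.1), np.float64(5.8)), (4, np.float64(8.3), np.float64(7.0)), (8, np.float64(9.8), np.float64(8.3)), (12, np.float64(11.6), np.float64(10.1)), (16, np.float64(13.4), np.float64(11.9)), (20, np.float64(15.1), np.float64(13.6)), (24, 15.9, np.float64(15.4)), (28, np.float64(13.2), np.float64(11.7)), (32, np.float64(11.4), np.float64(9.9)), (36, np.float64(9.6), np.float64(8.1)), (40, np.float64(7.8), np.float64(6.3)), (44, np.float64(6.1), np.float64(4.6)), (48, np.float64(4.6), np.float64(3.3)), (52, np.float64(4.1), np.float64(2.8)), (56, np.float64(3.5), np.float64(2.2)), (60, np.float64(3.0), np.float64(1.7)), (64, np.float64(2.4), np.float64(1.1)), (68, np.float64(1.9), np.float64(0.6))]
now [-3.61081881 -0.4131289   1.32369122]
[ 0.21494773  0.05151828 -0.02829997]
[(-11, np.float64(3.7), 0.1, -0.6), (-8, np.float64(4.6), 1.0, -0.2), (-5, np.float64(5.5), 0.9, -0.1), (-2, np.float64(6.4), 0.1, 0.1), (1, np.float64(7.4), 0.1, -0.5), (2, np.float64(7.7), 0.2, -0.0)] [2.05 0.99 7.67] 35.2583
[(0.63, array([ 0.4749, -0.1961,  0.0147]))]
```

View pics/top4c.png

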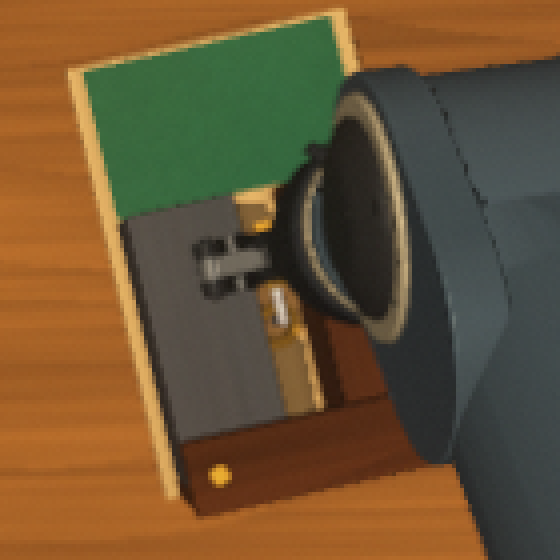

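The ring now follows smoothly: it surrounds the foot at about (280,315), roughly 5 mm behind the tip, with almost no force. On over the ridge, checking each stage with the network.

```bash
python3 - <<'E'
from pull import *
f0=np.load('f0.npy')
def ringx(n):
    r.capture(n); o=r.spot_point('ring',n)
    for e in o[:2]:
        d=np.array(e['point'])[:2]-G; print('ring',round(e['p'],2),(np.cos(GY)*d[0]+np.sin(GY)*d[1])*1e3,(-np.sin(GY)*d[0]+np.cos(GY)*d[1])*1e3,e['point'][2])
pull(2,22,f0,step=3.4); ringx('top')
pull(22,34,f0,step=3); ringx('top')
p,d=save('top','top5.png')
cv2.imwrite('pics/top5c.png',cv2.resize(p[150:290,260:400,::-1],(560,560),interpolation=3))
print(r.get_time_s())
E
```

```text
[(5.4, np.float64(8.7), 0.1, -0.2), (8.8, np.float64(10.2), -0.2, -0.0), (12.2, np.float64(11.7), 0.9, -0.5), (15.6, np.float64(13.2), -0.2, -0.3), (19.0, np.float64(14.7), 0.3, -0.5), (22, np.float64(15.9), 0.0, -0.5)] [22.21  1.03 15.94] 37.1833
ring 0.53 16.23686601174056 0.6664698918821175 0.0241
[(25, 15.9, -0.0, -0.4), (28, np.float64(13.2), 0.3, 0.1), (31, np.float64(11.9), 0.8, -0.4), (34, np.float64(10.5), -0.1, -0.4)] [34.09  1.06 10.47] 38.4667
ring 0.59 34.16577571310656 -0.9379605118010198 0.0193
38.6167
```

View pics/top5c.png

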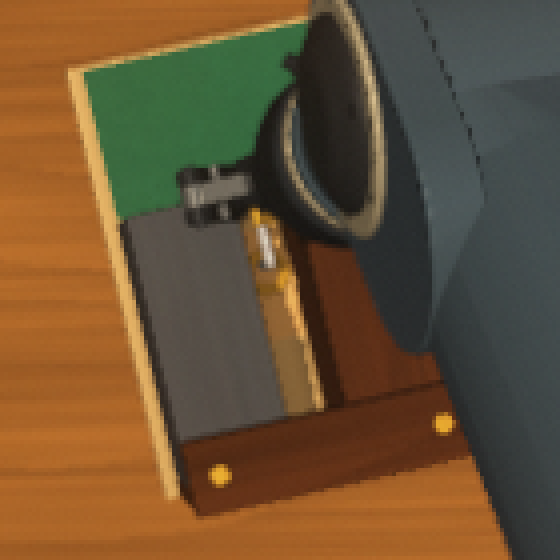

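```bash
python3 - <<'E'
from pull import *
f0=np.load('f0.npy')
def ringx(n):
    r.capture(n); o=r.spot_point('ring',n)
    for e in o[:2]:
        d=np.array(e['point'])[:2]-G; print('ring',round(e['p'],2),(np.cos(GY)*d[0]+np.sin(GY)*d[1])*1e3,(-np.sin(GY)*d[0]+np.cos(GY)*d[1])*1e3,e['point'][2])
pull(34,78,f0,step=4); ringx('top'); ringx('side')
p,d=save('top','top6.png')
cv2.imwrite('pics/top6c.png',cv2.resize(p[150:290,260:400,::-1],(560,560),interpolation=3))
print(r.get_time_s())
E
```

```text
[(38, np.float64(8.7), 0.4, -0.0), (42, np.float64(7.0), 0.2, -0.2), (46, np.float64(5.2), -0.2, 0.1), (50, np.float64(4.3), 0.2, 0.2), (54, np.float64(3.8), 0.3, -0.2), (58, np.float64(3.3), 0.1, 0.4), (62, np.float64(2.7), 0.6, 0.3), (66, np.float64(2.2), -0.2, -0.4), (70, np.float64(1.6), 0.1, -0.6), (74, np.float64(1.3), 0.2, -0.6), (78, np.float64(1.3), 0.6, -0.2)] [78.18  1.05  1.32] 42.15
ring 0.49 71.44297681895931 0.9752247154604533 0.009
ring 0.43 113.35047862519134 2.075811995353484 0.0051
42.4
```

View pics/top6c.png

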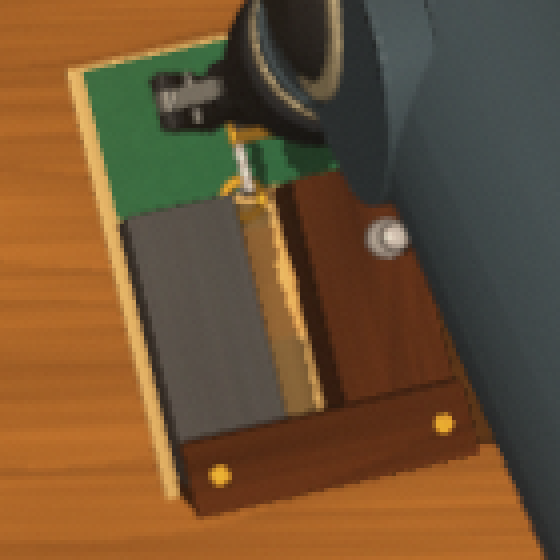

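The ring is at the mouth, around (247,188), with the tip inside it. Next I'll draw it onto the middle of the apron, ease the tip back to the hole's centre, and lift straight out.

```bash
python3 - <<'E'
from pull import *
f0=np.load('f0.npy')
pull(78,121,f0,step=6)
tip(116.5,1,1.4,.05); tip(116.5,1,20,.06); tip(116.5,1,140,.2)
r.capture('side')
o=r.spot_point('ring','side')
for e in o[:2]:
    d=np.array(e['point'])[:2]-G; print('ring',round(e['p'],2),(np.cos(GY)*d[0]+np.sin(GY)*d[1])*1e3,(-np.sin(GY)*d[0]+np.cos(GY)*d[1])*1e3,e['point'][2])
p,d=save('side','side7.png'); print(r.get_time_s(),r.get_joint_positions())
print(r.ik([.4997,.164,.262],q(-.2)).__repr__())
a=p[150:360,150:360,::-1]; cv2.imwrite('pics/side7c.png',cv2.resize(a,(600,600),interpolation=3))
E
```

```text
[(84, np.float64(1.3), 0.5, -0.7), (90, np.float64(1.3), 0.3, -0.3), (96, np.float64(1.3), 0.1, -0.1), (102, np.float64(1.3), 0.6, -0.1), (108, np.float64(1.3), 0.7, -0.1), (114, np.float64(1.3), -0.0, -0.7), (120, np.float64(1.3), 0.4, -0.2), (121, np.float64(1.3), 0.3, -0.8)] [120.99   1.     1.31] 45.3667
ring 0.7 113.93544272849981 3.4892535391891286 0.0093
46.975 [ 0.7100108   0.51122448 -0.75625265  1.53126933  0.36124588  1.24717954
 -1.47503351]
array([ 0.30675862,  0.30596443, -0.8607763 ,  1.81030575,  0.25403497,
        1.14071015, -2.40906874])
```

View pics/side7c.png

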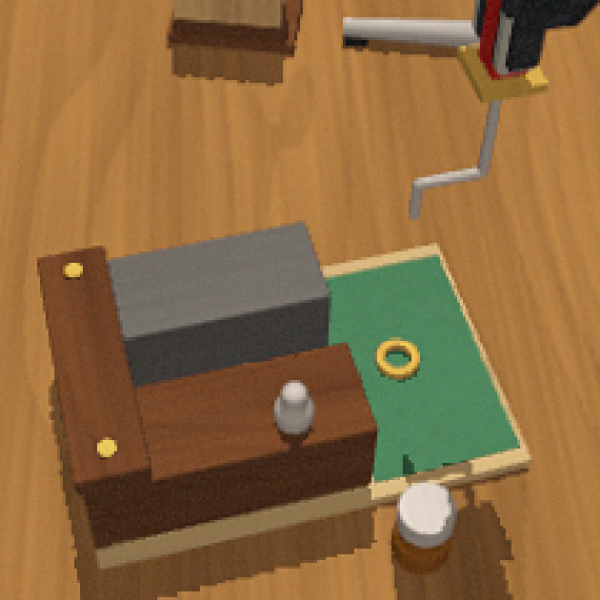

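The ring lies flat on the green apron at (398,358), clear of the blocks. Jar and punch are in place. Now I'll hang the hook back.

```bash
python3 - <<'E'
from h import *
Y=-.2; c=[.4998,.164]
r.move_ptp([*c,.265],q(Y)); r.sleep(.2)
print(r.get_position(),r.get_tcp_rot())
r.move_straight([*c,.225],vel=.1); r.sleep(.1); f0=mf(6); print(f0)
for z in (.21,.19,.17,.15,.135,.130,.128,.127,.1264,.1258):
    r.move_straight([*c,z],vel=.06 if z>.13 else .02); f=mf(2)-f0; print(z,f.round(1),end=' ')
    if np.abs(f).max()>2.5: print('contact');break
print(r.get_position(),r.get_time_s())
p,d=save('side','side8.png'); cv2.imwrite('pics/side8c.png',cv2.resize(p[0:200,130:380,::-1],(750,600)))
E
```

```text
[0.50043267 0.16299943 0.26480406] [-3.49115177e-05  9.94902837e-01 -1.00838068e-01 -1.64909923e-04]
[ 6.15591984e-04 -8.21684869e-02 -1.22675200e+00]
0.21 [ 0.4  0.8 -0.2] 0.19 [-0.1  0.2  0.2] 0.17 [ 0.   0.4 -0.1] 0.15 [-0.7  0.1 -0.1] 0.135 [-0.1  0.3  0.1] 0.13 [ 0.2 -0.4 -0.8] 0.128 [-0.5 -0.3 -0.3] 0.127 [-0.   0.3  0.1] 0.1264 [-0.1  0.3 -0. ] 0.1258 [-2.2 -0.3  6.4] contact
[0.49982785 0.16406572 0.12631261] 53.2417
```

View pics/side8c.png

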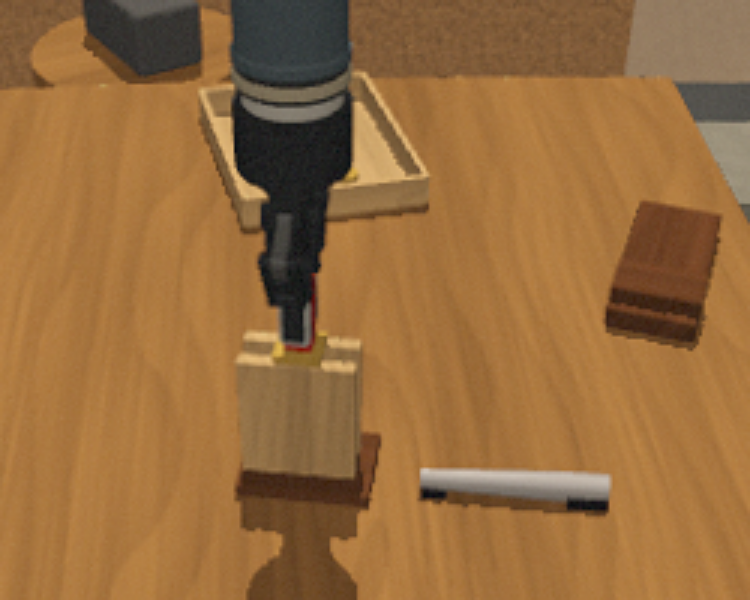

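The hook is seated in the rack: the collar rests on the boards at about (298,352), and the contact came at the same height as the grasp. I'll release, retreat straight up and check.

```bash
python3 - <<'E'
from h import *
c=[.4998,.164]
r.move_straight([*c,.1263],vel=.02)
r.grip(1.0); r.move_straight([*c,.24],vel=.12); r.move_straight([.45,.05,.32],vel=.25); r.sleep(.3)
for n,ts in (('side',('hook_collar','ring','punch','jar','mandrel')),('top',('hook_collar','hook_grip','jar'))):
    p,d=save(n,n+'9.png'); np.save(n+'9.npy',d)
    for t in ts: print(n,t,[(round(x['p'],2),np.round(x['point'],4).tolist()) for x in r.spot_point(t,n)[:1]])
print(r.get_time_s(),r.get_width(),r.get_position())
a=cv2.imread('pics/side9.png');cv2.imwrite('pics/side9c.png',cv2.resize(a[60:360,140:380],(480,600)))
E
```

```text
side hook_collar [(0.85, [0.4968, 0.1663, 0.1102])]
side ring [(0.63, [0.59, -0.172, 0.0083])]
side punch [(0.61, [0.5262, -0.2475, 0.0707])]
side jar [(0.67, [0.5864, -0.2954, 0.0005])]
side mandrel [(0.96, [0.6587, 0.1269, -0.0046])]
top hook_collar []
top hook_grip []
top jar [(0.82, [0.5869, -0.2962, -0.0027])]
56.8333 1.0028514973817568 [0.45000794 0.04997745 0.32003012]
```

View pics/side9c.png

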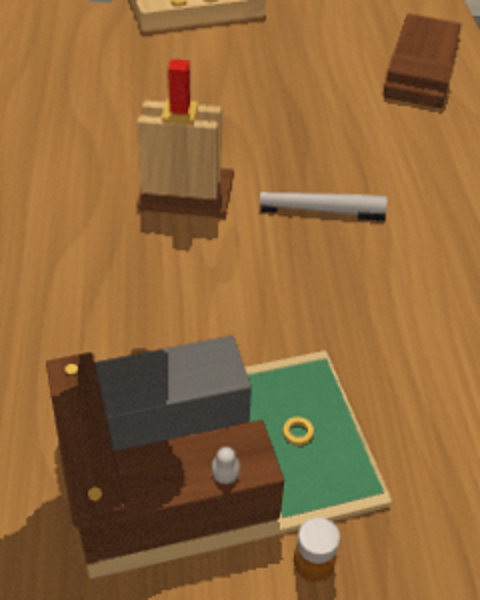

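The hook hangs upright in its rack at (180,95). The ring is flat on the apron at (298,431), and the jar, punch and mandrel are where they were. I'm handing in.

```bash
python3 -c "
from cell import r
print(r.close_job())"
```

```text
the job is handed in; nothing more can be done
None
```

The ring is out of the gap and lying flat on the green apron, and the hook is hanging back in its rack. I handed the job in at about 57 s on the robot's clock.

**What I did:** I took the hook from the rack and felt the floor and both slopes, which put the hump's ridge at x ≈ 21.8 mm, 14.5 mm high. I then lowered the tip into the ring's hole and drew the ring over the hump and out of the mouth before hanging the hook back up.

**Last checks:**
- **Ring:** it lies flat at about x 114 mm in the gap frame. That is roughly 25 mm clear of the blocks.
- **Hook:** it stands upright with its collar on the rack boards, measured at z 0.110 m.
- **Jar, punch and mandrel:** all are within about 5 mm of where they were first measured, which is within the networks' accuracy.

**What did not go cleanly:**
- **False touch:** the first feel of the hump was sensor noise, so I repeated it.
- **Snag:** the ring caught at the foot of the hump, with about 3.6 N on the hook. I eased back and changed the tip's path to follow the ring's tilt, and forces stayed under 1 N after that.
- **Heaviest contacts:** feeling the floor and slopes peaked at about 3.7 N. Seating the hook in the rack gave a brief 6.4 N.
- **Missed check:** in the last top picture the network found neither the hook's collar nor its handle, so the hook check rests on the side camera alone.

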